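Close the carton layer on the wrapping turntable and hold its index plunger drawn

ROBOT

A 6-joint arm with a two-finger parallel gripper is mounted at the origin on a cart in front of the work surface, level with it; the furniture and walls round the work are solid. World frame = base frame: x ahead of the robot, y to its left, z up, the work surface at z = 0. Lengths are in m, angles in rad, forces in N, time in s.
With the tool pointing down it reaches from about 0.4 to 0.825 m from the base axis. Payload 7 kg.
Tool frame: the origin (TCP) lies midway between the tips of the shut fingers; the grasp point (between the pads) lies 19 mm behind it; z points along the fingers, y is the line along which they close (so a half turn about z gives the same grasp; the last joint's range is limited). The gripper opens to 85 mm and grips with 20 to 120 N. Pads are 22 mm wide; open, the fingers measure 114 mm over their backs; the gripper's body (76 mm by 85 mm) begins 54 mm behind the grasp point. The pads swing forward as they close: fully open they stand 13 mm farther back than shut.
Start: joints at [1.544, 0.359, 0.012, 0, -1.224, -0.288], TCP at [0.209, 0.642, 0.231] pointing down, gripper open.
Joint ranges: [-3.07, 3.07], [-1.43, 2.12], [-1.02, 1.25], [-3.03, 1.67], [-3.05, -0], [-3.03, 3.03]. Speed limits (rad/s): [2.39, 2.39, 3.01, 3.14, 3.14, 3.14].

INTERFACE

Orientations are given as a unit quaternion [x, y, z, w].
In Python, from station import env, optics, ticket gives the robot as it stands. The module is installed in compiled form; this text tells all that it offers.
- The arm moves only by the tool apply_moves, never from a script. Its argument "steps" is text: rows parted by semicolons, each of 7 numbers parted by spaces: the shift along the tool's x, y, z normalised to -1 to 1, where 1 is 40 cm, then the turn, a rotation vector about the tool's x, y, z normalised to -1 to 1, where 1 is 180 degrees, then the opening, from 0 (shut) to 1 (fully open). In form: dx dy dz wx wy wz gripper; .... A call has 1 to 10 rows; each row shifts and turns the commanded pose from where the row before left it, along the tool's axes as they then stand; what a row does not reach is not made up. A row lasts 1/12 s, in which the tool goes at most 41.7 mm and 7.16 degrees, less where a joint would pass 70% of its speed; a pose out of reach is approached as far as the arm can. A call with a number of a shift or a turn outside -1 to 1 is refused whole. A call with a gripper value outside its range is refused whole. The fingers move at their own pace and stop on an object; "newtons" is the grip in N (left out, the last holds). Time passes only in rows, so rows that do not move let the fingers close. It gives the time, the measured TCP pose, the force, the opening and the grip force at its end, in the units of the state.
- env.get_obs(): the state, without advancing time (a new reading comes with each control period).
- optics.grab_frame(name): name is "scene" or "top" or "wrist"; returns a dict with "img" (400x640x3 uint8, red, green, blue), "range_z" (400x640 float32, m along the optical axis (not along the pixel's ray), 0 where there is no reading), "K" (3x3 intrinsics, pixels), "rvec" (rotation vector, rad) and "tvec" (3), from world to camera coordinates, as OpenCV has them. Camera axes: x right, y down, z forward; pixel columns grow to the right and rows downward; lengths in m; the calibration is good to about 2 mm. The wrist camera is an equidistant fisheye: a pixel r from the principal point sees the ray r / f radians off the axis. A picture is of the moment at which its call begins.
- ticket.hand_in(): hands the job in; it is judged then, once.
The state is a dict: "time": time; "qpos": joint angles; "joint_velocities": joint speeds; "effort": joint torques, N m; "eef_pos": TCP position; "eef_rot": TCP orientation; "ft_force": force on the tool from outside, world axes, zero at the start; "wrist_torque": the same for the moment, N m; "width": finger opening in m; "grip_force": force on a finger pad.
Only numpy, scipy, OpenCV 4.12 (cv2) and the standard library are available. Lean on these libraries where they do the work, as an engineer would, in place of code of your own. Each camera call takes 0.05 s, during which the arm holds its last target. There are 200 camera calls.

TASK

Complete the layer of cartons on the plywood slab of the wrapping turntable: set the two loose cartons, lying flat, into the two empty places, so that all four interlock like a pinwheel round the open middle, square to the slab and beside one another. Only when the layer is complete and let go, take the black knob of the spring-loaded index plunger at the front of the turntable, pull it up as far as it goes, and finish while holding it there, so that a colleague can spin the table to wrap the layer. Do not turn the table yourself, keep the two cartons that are already laid in their places, and leave the tape roll, the amber bottle and the balm tin where they are.

Things in the scene. Friction and masses are not known exactly. Their poses are not given: they have to be found in the camera images.
- turntable_base: Fixed grey base of the turntable, standing on the counter; origin on the counter under the turning axis. Its x axis points away from the plunger, y to the left, z up (with the table unturned, the table's axes are the same). On it turns a round steel table 270 mm across with its rim's top at z = 36 mm. At x = -120 mm an overhanging grey bracket arm (44 mm wide, x from -166 to -106 mm, top at z = 65 mm) carries the plunger.
- slab (a point): Centre of the top of the plywood slab, 152 x 152 mm, screwed to the table with its edges along the base's x and y; 46 mm above the counter. Axes as the base's. Four cartons make one pinwheel layer 142 mm square on it, 4 mm between neighbours, with an open middle 52 mm square in which there is room for one finger.
- place_near_right (a point): Empty place of the pinwheel on the slab: the point where the centre of a carton's underside belongs, at (-24, -49) mm from the slab's centre in its axes. A carton lies there with its 94 mm length along the slab's x. The half of its inner long side with larger x faces the open middle, the half with smaller x adjoins the end of a laid carton, and its end with larger x adjoins the other laid carton.
- place_far_left (a point): The other empty place, at (+24, +49) mm from the slab's centre: the first one turned half round. A carton lies there with its length along the slab's x; the half of its inner long side with smaller x faces the open middle, the half with larger x adjoins the end of a laid carton, and its end with smaller x adjoins the other laid carton.
- carton_1: Loose brown cardboard carton with a pale tape strip along its top and a green line round its foot, closed and rigid, 44 wide (its x) x 94 long (its y) x 54 mm high (z), about 0.12 kg; origin at the centre of its underside. It lies on the counter to the right of the turntable. Either end may lie either way; either loose carton may go to either place.
- carton_2: Second loose carton, same as carton_1.
- laid_carton_1: Carton, same kind and size, loose, already laid on the slab: underside centre at (+49, -24) mm from the slab's centre, length along the slab's y. Origin at the centre of its underside. Must stay there.
- laid_carton_2: Carton, same kind and size, loose, already laid on the slab: underside centre at (-49, +24) mm from the slab's centre, length along the slab's y. Must stay there.
- knob (a point): Middle of the plunger's upright round black knob (red ring at its foot), 29 mm in diameter and 30 mm high, on the axis of the plunger; with the plunger home it is 99 mm above the counter, 120 mm from the turning axis on the base's -x side. Below the knob is the plunger's steel barrel, 19 mm across, and its hex nut, 26 mm wide, its top at 72 mm. It moves with the plunger.
- plunger (a joint): Lift of the index plunger, m: 0 = home, its pin in the hole of the table's rim, which locks the table; grows as the knob is pulled straight up; the stop is at 0.016. The pin is out of the hole from about 0.0085. A spring pulls it home with about 4 N at 0 and 10.5 N at the stop; it does not latch, so it snaps back when let go.
- table (a joint): Turn of the table about the vertical axis, rad, 0 as found (anticlockwise from above is positive). Locked to within about 0.007 rad while the plunger is home; turns freely when the pin is clear.
- tape_roll: Bystander: roll of brown tape lying flat, 96 mm across, 48 mm high, on the counter to the left of and beyond the turntable; origin at the centre of its underside.
- amber_bottle: Bystander: small amber dropper bottle standing, 34 mm across, 102 mm high, far right of the turntable; origin at the centre of its underside.
- balm_tin: Bystander: red-lidded round tin, 58 mm across, 50 mm high, on the counter to the left of the turntable; origin at the centre of its underside.
Mind the look-alikes: they are no part of the job. Leave any purple or red look-alike of the carton_1 alone.

How it is judged:
By the outcome, as a careful person would: the job done as asked, in the order asked, and still so for the second after the job is handed in, while the arm keeps its last pose, push and grip.
It also fails if it takes over 64 s, if anything falls off the work surface, if the arm or the gripper's body presses on something with over 40 N, if the wrist force passes 120 N, or if a joint passes its speed limit or range.

## Working session

There is one attempt and no reset: what is moved stays moved. The work goes in short steps, Python scripts to look and compute and a tool call to move; the robot and the scene stay as the last step left them, time stands still between calls to the robot, and variables do not carry over. Pictures are saved under pics/ and viewed, at most 10 in all, crops included, and the job is handed in when it is done.

Besides the shell and the picture viewer there is one more tool, called after "Call:" by a JSON object that holds its "fn" and its "kwargs". apply_moves: Moves the arm, as the interface text tells. Scaled input: -1 to 1 covers 40 cm each way for a shift and 180 degrees each way for a turn. Its arguments: {"type":"object","properties":{"steps":{"type":"string"},"newtons":{"type":"number"}},"required":["steps"]}

```bash
mkdir -p pics; cat > h.py <<'E'
import numpy as np, cv2
from scipy.spatial.transform import Rotation as R
from station import env, optics, ticket
def grab(n):
    f=optics.grab_frame(n); f['R']=R.from_rotvec(np.ravel(f['rvec'])).as_matrix(); f['t']=np.ravel(f['tvec']); return f
def cloud(f,fish=False):
    K=np.array(f['K']); h,w=f['range_z'].shape; u,v=np.meshgrid(np.arange(w),np.arange(h))
    x=(u-K[0,2])/K[0,0]; y=(v-K[1,2])/K[1,1]
    if fish:
        r=np.hypot(x,y)+1e-9; s=np.tan(np.minimum(r,1.5))/r; x=x*s;y=y*s
    z=f['range_z']; p=np.stack([x*z,y*z,z],-1)
    p=(p-f['t'])@f['R']; p[z<=0]=np.nan; return p
def save(f,n,crop=None,sc=1):
    i=f['img'][...,::-1]
    if crop: i=i[crop[1]:crop[3],crop[0]:crop[2]]
    cv2.imwrite('pics/'+n,cv2.resize(i,None,fx=sc,fy=sc))
E
python3 - <<'E'
from h import *
a=grab('top');b=grab('scene')
save(a,'top1.png',sc=1.25);save(b,'scene1.png',sc=1.25)
np.save('top.npy',cloud(a))
o=env.get_obs();print({k:np.round(v,3) for k,v in o.items()})
for f in(a,b):print(-f['R'].T@f['t'],np.array(f['K']).ravel())
E
```

```text
{'time': np.float64(0.1), 'qpos': array([ 1.544,  0.359,  0.011, -0.   , -1.224, -0.288]), 'joint_velocities': array([-0.   , -0.001,  0.001,  0.002,  0.   , -0.001]), 'effort': array([-2.0000e-03, -5.8477e+01,  2.9411e+01,  6.9550e+00, -3.0000e-03,
        0.0000e+00]), 'eef_pos': array([0.209, 0.641, 0.23 ]), 'eef_rot': array([ 0.988, -0.157, -0.   ,  0.001]), 'ft_force': array([-0.571,  0.067, -0.457]), 'wrist_torque': array([-0.05 ,  0.007,  0.028]), 'grip_force': np.float64(0.0), 'width': np.float64(0.085)}
[ 0.45345351 -0.1327027   1.47297572] [427.44564511   0.         318.52731691   0.         427.44564511
 198.44822221   0.           0.           1.        ]
[-0.63211836 -1.15447237  0.95560528] [447.81595945   0.         319.85929497   0.         447.81595945
 193.6203687    0.           0.           1.        ]
```

View pics/top1.png

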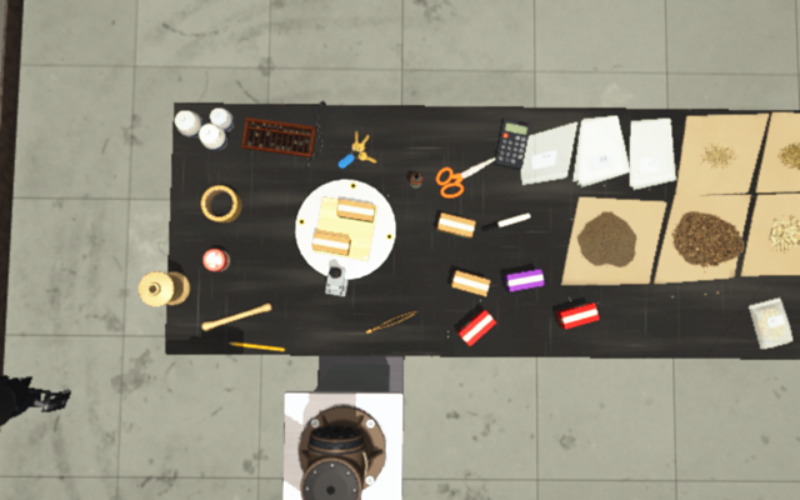

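View pics/scene1.png

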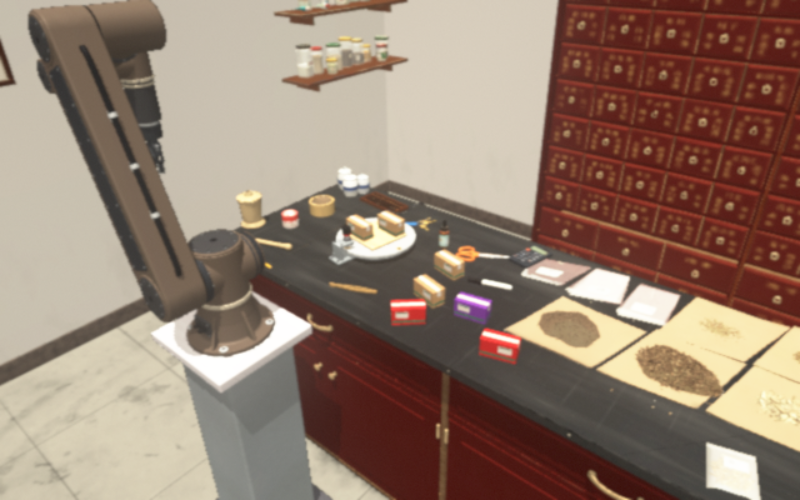

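The top view (800x500 scale) shows the loose brown cartons at (456,225) and (470,283). The laid cartons are at (356,209) and (331,243), and the knob is at (336,270). Things that could be mistaken for a loose carton are purple (525,280), red (477,327), red (578,315) and the two laid ones. By description I choose the brown ones with a pale tape strip, right of the table.

```bash
python3 - <<'E'
from h import *
f=grab('top');P=cloud(f)
save(f,'crop1.png',(200,120,460,300),3)
hsv=cv2.cvtColor(f['img'],cv2.COLOR_RGB2HSV)
def blobs(m,amin):
    n,l,s,c=cv2.connectedComponentsWithStats(m.astype(np.uint8))
    for i in range(1,n):
        if s[i,4]<amin: continue
        q=P[l==i]; r=cv2.minAreaRect((q[:,:2]*1000).astype(np.float32))
        print(np.round(c[i]*1.25),s[i,4],'med',np.round(np.nanmedian(q,0),4),'rect',np.round(r[0],1),np.round(r[1],1),round(r[2],1),hsv[l==i].mean(0).round())
reg=(P[...,0]>0.2)&(P[...,0]<.85)&(P[...,1]<.45)&(P[...,1]>-.5)
print('z~54');blobs(reg&(abs(P[...,2]-.054)<.006),60)
print('z~100');blobs(reg&(abs(P[...,2]-.100)<.008),60)
print('z114');blobs(reg&(P[...,2]>.108),5)
print('slab');blobs(reg&(abs(P[...,2]-.046)<.004),60)
print('rim');blobs(reg&(abs(P[...,2]-.036)<.004),60)
E
```

```text
z~54
[456. 225.] 356 med [ 0.6043 -0.2996  0.0542] rect [ 604.9 -299.3] [94.2 45. ] 76.7 [ 23.  90. 242.]
[214. 260.] 185 med [0.504  0.3444 0.0511] rect [504.9 344.9] [53.1 54.6] 64.6 [ 27.  62. 251.]
[470. 283.] 359 med [ 0.4508 -0.3369  0.0544] rect [ 449.9 -338.2] [94.1 43.9] 74.9 [ 23.  87. 243.]
[519. 281.] 248 med [ 0.459  -0.4669  0.0546] rect [ 457.1 -468.9] [43.9 67.8] 10.5 [118.  95. 226.]
[477. 328.] 357 med [ 0.3328 -0.356   0.055 ] rect [ 332.4 -355.3] [44.7 94. ] 41.8 [ 12. 127. 249.]
z~100
[355. 210.] 396 med [ 0.6357 -0.0324  0.1006] rect [635.8 -32.9] [94.2 44.8] 80.4 [ 23.  87. 243.]
[330. 243.] 399 med [0.5474 0.0307 0.1001] rect [548.3  30.8] [94.3 43.7] 80.6 [ 23.  86. 244.]
z114
[334. 272.] 63 med [0.4761 0.0178 0.114 ] rect [475.2  16.8] [26.3 26.9] 33.6 [23. 19. 63.]
[167. 289.] 152 med [0.4277 0.4398 0.1134] rect [428.  437.5] [75.5 24.7] 1.7 [ 27.  70. 250.]
slab
[217. 204.] 177 med [0.6517 0.3417 0.0467] rect [656.3 337. ] [93.2 92.3] 56.3 [ 21. 128. 235.]
[345. 230.] 939 med [ 0.5911 -0.0052  0.0463] rect [591.    2.1] [157.9 155.5] 80.9 [ 28.  64. 250.]
[218. 260.] 65 med [0.5037 0.3317 0.0476] rect [501.9 335.4] [38.4 46.3] 28.3 [ 22.  67. 241.]
rim
[346. 227.] 2212 med [ 0.5958 -0.0094  0.0363] rect [5.933e+02 5.000e-01] [264.5 266.7] 0.6 [ 31.   7. 248.]
```

View pics/crop1.png

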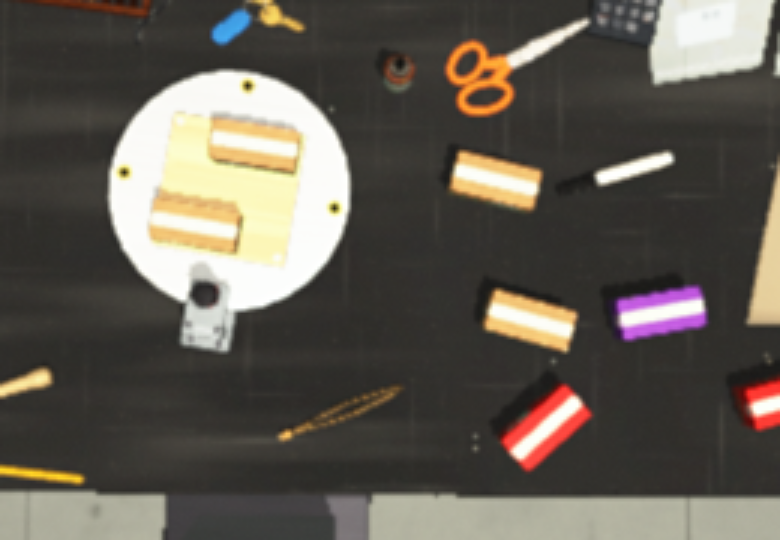

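The crop shows the brown loose cartons at (496,180) and (530,319), with purple at (660,312) and red at (545,425), so the choice holds. Next I go above the slab for a close look.

Call:
{"fn": "apply_moves", "kwargs": {"steps": "0.07 0.061 -0.02 0 0 0 1;0.07 0.061 -0.02 0 0 0 1;0.07 0.061 -0.02 0 0 0 1;0.07 0.061 -0.02 0 0 0 1;0.07 0.061 -0.02 0 0 0 1;0.07 0.061 -0.02 0 0 0 1;0.07 0.061 -0.02 0 0 0 1;0.07 0.061 -0.02 0 0 0 1;0.07 0.061 -0.02 0 0 0 1;0.07 0.061 -0.02 0 0 0 1", "newtons": 50}}

```text
time: 0.98
eef_pos: [0.4001, 0.3213, 0.3117]
eef_rot: [0.988, -0.157, -0.0, -0.0]
ft_force: [1.2, 0.6, 0.2]
width: 0.0853
grip_force: 0.0
```

Call:
{"fn": "apply_moves", "kwargs": {"steps": "0.07 0.061 0 0 0 0 1;0.07 0.061 0 0 0 0 1;0.07 0.061 0 0 0 0 1;0.07 0.061 0 0 0 0 1;0.07 0.061 0 0 0 0 1;0.07 0.061 0 0 0 0 1;0.07 0.061 0 0 0 0 1;0.07 0.061 0 0 0 0 1;0.07 0.061 0 0 0 0 1;0.07 0.061 0 0 0 0 1"}}

```text
time: 1.82
eef_pos: [0.5909, 0.0026, 0.3112]
eef_rot: [0.988, -0.157, -0.0, -0.0]
ft_force: [0.4, 1.1, 0.1]
width: 0.0855
grip_force: 0.0
```

```bash
python3 - <<'E'
from h import *
f=grab('wrist');P=cloud(f,True);save(f,'w1.png',sc=1.25)
o=env.get_obs();print(o['eef_pos'],o['eef_rot'],o['qpos'],o['time'],f['K'])
print('cam',-f['R'].T@f['t'],'axis',f['R'][2])
reg=(P[...,0]>0.2)&(P[...,0]<.85)&(P[...,1]<.45)&(P[...,1]>-.5)
for zz,d in((.1,.004),(.046,.003),(.036,.003),(.114,.004)):
    n,l,s,c=cv2.connectedComponentsWithStats((reg&(abs(P[...,2]-zz)<d)).astype(np.uint8))
    for i in range(1,n):
        if s[i,4]<300: continue
        q=P[l==i]; r=cv2.minAreaRect((q[:,:2]*1000).astype(np.float32))
        print(zz,np.round(c[i]),s[i,4],np.round(np.median(q,0)*1000,1),'rect',np.round(r[0],1),np.round(r[1],1),round(r[2],1))
E
```

```text
[ 0.59311783 -0.00185211  0.31036157] [ 9.87462133e-01 -1.57851119e-01 -3.89246251e-04  1.18714399e-03] [ 0.32732491  0.18472822 -0.04781255  0.00178329 -1.34005299  0.92603355] 1.8667 [[309.70691629   0.         319.47942329]
 [  0.         309.70691629 202.94683312]
 [  0.           0.           1.        ]]
cam [ 0.66357763 -0.02159987  0.45411835] axis [-0.28504848  0.09333863 -0.95395768]
0.1 [336. 127.] 3126 [637.9 -33.1 100.4] rect [637.6 -33. ] [94.7 44.9] 81.3
0.1 [308. 212.] 2640 [551.   29.8 100.3] rect [550.1  30.7] [95.6 45.4] 81.2
0.046 [320. 161.] 6858 [5.939e+02 3.000e-01 4.630e+01] rect [594.3  -1.1] [152.8 152.2] 80.7
0.046 [112. 195.] 792 [659.5 328.5  47.5] rect [658.9 336.2] [93.7 94.8] 12.9
0.036 [321. 148.] 14284 [620.2 -16.5  36.3] rect [595.3  -1.5] [268.1 267.4] 82.2
0.114 [336. 265.] 370 [477.5  17.2 114. ] rect [476.6  16.8] [28.3 27.6] 59.3
```

View pics/w1.png

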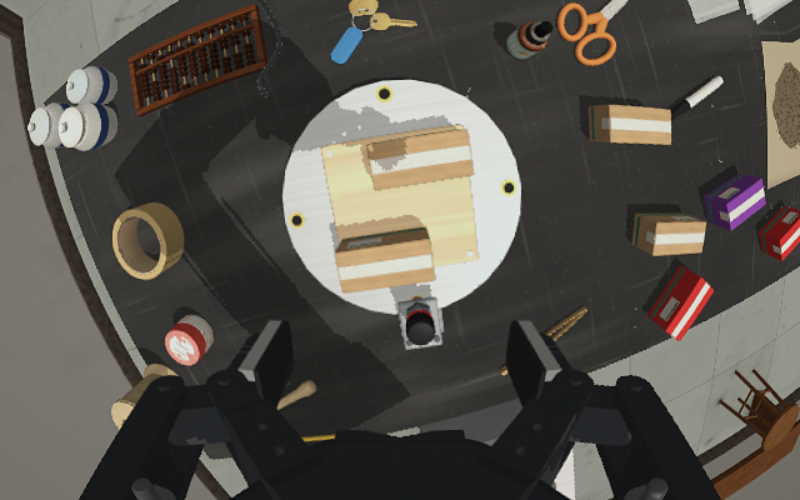

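The wrist view (800x500) shows the slab with the laid cartons at (420,155) and (385,262) and the knob at (420,325). The slab measures 152.5 mm, centred at (594,-1) mm and turned -9.2°, which matches the given sizes. Now I go to carton A.

Call:
{"fn": "apply_moves", "kwargs": {"steps": "0.034 0.094 0 0 0 0 1;0.034 0.094 0 0 0 0 1;0.034 0.094 0 0 0 0 1;0.034 0.094 0 0 0 0 1;0.034 0.094 0 0 0 0 1;0.034 0.094 0 0 0 0 1;0.034 0.094 0 0 0 0 1;0.034 0.094 0 0 0 0 1;0 0 0.02 0 0 0.0393 1;0 0 0.02 0 0 0.0393 1"}}

```text
time: 2.7
eef_pos: [0.6002, -0.318, 0.2942]
eef_rot: [0.96, -0.281, -0.0, 0.0]
ft_force: [-0.2, 0.5, -1.2]
width: 0.0858
grip_force: 0.0
```

Call:
{"fn": "apply_moves", "kwargs": {"steps": "0 0 0.02 0 0 0.0393 1;0 0 0.02 0 0 0.0393 1;0 0 0.02 0 0 0.0393 1;0 0 0.02 0 0 0.0393 1;0 0 0.02 0 0 0.0393 1;0 0 0.02 0 0 0.0393 1;0 0 0.02 0 0 0.0393 1;0 0 0.02 0 0 0.0393 1;0 0 0.02 0 0 0.0393 1;0 0 0.02 0 0 0.0393 1"}}

```text
time: 3.53
eef_pos: [0.6005, -0.3151, 0.2145]
eef_rot: [-0.621, 0.784, 0.0, -0.0]
ft_force: [-0.1, -0.1, -0.5]
width: 0.0853
grip_force: 0.0
```

```bash
cat >> h.py <<'E'
def rects(P,levels,amin=300,reg=None):
    if reg is None: reg=(P[...,0]>0.2)&(P[...,0]<.85)&(P[...,1]<.45)&(P[...,1]>-.5)
    for zz,d in levels:
        n,l,s,c=cv2.connectedComponentsWithStats((reg&(abs(P[...,2]-zz)<d)).astype(np.uint8))
        for i in range(1,n):
            if s[i,4]<amin: continue
            q=P[l==i]; r=cv2.minAreaRect((q[:,:2]*1000).astype(np.float32))
            print(zz,np.round(c[i]),s[i,4],np.round(np.median(q,0)*1000,1),'rect',np.round(r[0],1),np.round(r[1],1),round(r[2],1))
def pose():
    o=env.get_obs();r=R.from_quat(o['eef_rot']).as_matrix()
    print('t',o['time'],'tcp',np.round(o['eef_pos']*1000,1),'phi',round(np.degrees(np.arctan2(r[1,0],r[0,0])),2),'z',r[:,2].round(4),'q',o['qpos'].round(2),'w',o['width'],o['grip_force'],'F',np.round(o['ft_force'],1))
    return o,r
E
python3 - <<'E'
from h import *
pose();f=grab('wrist');P=cloud(f,True)
rects(P,[(.054,.004)],500)
E
```

```text
t 3.5333 tcp [ 600.5 -315.1  214.5] phi -103.28 z [-7.e-04  3.e-04 -1.e+00] q [-0.2   0.37 -0.   -0.   -1.19 -0.04] w 0.0852995007225514 0.0 F [-0.1 -0.1 -0.5]
0.054 [424.  20.] 1769 [ 459.6 -459.8   54.2] rect [ 457.3 -463.1] [45.  54.1] 10.1
0.054 [534. 103.] 2272 [ 337.7 -358.    54.2] rect [ 333.5 -355.7] [45.5 95.7] 42.0
0.054 [453. 133.] 3363 [ 452.6 -339.5   54.3] rect [ 451.2 -338.5] [94.4 45.7] 75.3
0.054 [317. 198.] 3688 [ 605.8 -303.2   54.4] rect [ 606.3 -299.9] [94.6 44.1] 75.5
```

Call:
{"fn": "apply_moves", "kwargs": {"steps": "0.0145 -0.005 0.08 0 0 0.004 1;0 0 0.09 0 0 0 1;0 0 0.09 0 0 0 1;0 0 0.09 0 0 0 1;0 0 0.09 0 0 0 1;0 0 0.046 0 0 0 1;0 0 0.02 0 0 0 1;0 0 0 0 0 0 0.3;0 0 0 0 0 0 0.3;0 0 0 0 0 0 0.3", "newtons": 50}}

```text
time: 4.42
eef_pos: [0.6028, -0.3219, 0.015]
eef_rot: [-0.619, 0.786, -0.001, 0.001]
ft_force: [0.3, 0.8, 0.7]
width: 0.0517
grip_force: 0.0
```

Call:
{"fn": "apply_moves", "kwargs": {"steps": "0 0 0 0 0 0 0.3;0 0 0 0 0 0 0.3;0 0 0 0 0 0 0.3;0 0 0 0 0 0 0.3"}}

```text
time: 4.75
eef_pos: [0.6029, -0.3218, 0.0153]
eef_rot: [-0.618, 0.786, -0.002, 0.001]
ft_force: [1.0, 1.4, 7.3]
width: 0.0432
grip_force: 51.4
```

```bash
python3 - <<'E'
from h import *
pose()
E
```

```text
t 4.75 tcp [ 602.9 -321.8   15.3] phi -103.6 z [ 0.0036 -0.0013 -1.    ] q [-0.21  0.56 -0.2   0.   -0.8  -0.03] w 0.0431719924175573 51.42323434352875 F [1.  1.4 7.3]
```

Call:
{"fn": "apply_moves", "kwargs": {"steps": "0 0 -0.04 0 0 0 0.3;0 0 -0.1 0 0 0 0.3;0 0 -0.1 0 0 0 0.3;0 0 -0.1 0 0 0 0.3;0 0 -0.07 0 0 0 0.3;-0.08 0.026 0 0 0 0 0.3;-0.08 0.026 0 0 0 0 0.3;-0.08 0.026 0 0 0 0 0.3;-0.08 0.026 0 0 0 0 0.3;-0.08 0.026 0 0 0 0 0.3"}}

```text
time: 5.58
eef_pos: [0.5881, -0.1522, 0.1777]
eef_rot: [-0.618, 0.786, -0.0, 0.001]
ft_force: [1.4, -0.0, -1.1]
width: 0.0434
grip_force: 51.1
```

Call:
{"fn": "apply_moves", "kwargs": {"steps": "-0.08 0.026 0 0 0 0 0.3;-0.08 0.026 0 0 0 0 0.3;-0.08 0.026 0 0 0 0 0.3;0 0 0 0 0 -0.0375 0.3;0 0 0 0 0 -0.0375 0.3;0 0 0 0 0 -0.0375 0.3;0 0 0 0 0 -0.0375 0.3;0 0 0 0 0 -0.0375 0.3;0 0 0 0 0 -0.0375 0.3;0 0 0 0 0 -0.0375 0.3"}}

```text
time: 6.42
eef_pos: [0.5808, -0.0529, 0.1776]
eef_rot: [0.883, -0.47, 0.0, -0.0]
ft_force: [0.0, -0.1, -0.8]
width: 0.0434
grip_force: 50.9
```

Call:
{"fn": "apply_moves", "kwargs": {"steps": "0 0 0 0 0 -0.0375 0.3;0 0 0 0 0 -0.0375 0.3;0 0 0 0 0 -0.0375 0.3;0 0 0 0 0 -0.0375 0.3;0 0 0 0 0 -0.0375 0.3;0 0 0 0 0 -0.0375 0.3;0 0 0 0 0 -0.0375 0.3;0 0 0 0 0 0 0.3"}}

```text
time: 7.08
eef_pos: [0.5808, -0.053, 0.1776]
eef_rot: [0.997, -0.077, 0.0, -0.0]
ft_force: [0.1, 0.5, -1.2]
width: 0.0437
grip_force: 50.9
```

```bash
python3 - <<'E'
from h import *
o,r=pose();f=grab('wrist');P=cloud(f,True);save(f,'w2.png',sc=1.25)
zc=o['eef_pos'][2]
print('levels');rects(P,[(.1,.004),(zc+.039,.012),(.046,.003)],300)
b=grab('scene'); save(b,'s2.png',(240,130,460,290),3.6)
E
```

```text
t 7.0833 tcp [580.8 -53.  177.6] phi -8.83 z [ 9.e-04  4.e-04 -1.e+00] q [ 0.24  0.25 -0.27 -0.   -1.05  1.17] w 0.043707899162840395 50.86685657501221 F [ 0.1  0.5 -1.2]
levels
0.1 [282. 142.] 7615 [637.9 -35.  100.4] rect [637.5 -32.9] [94.5 44. ] 81.1
0.1 [215. 256.] 3536 [556.6  40.  100.3] rect [550.6  35.3] [85.6 45.5] 80.1
0.21655018176572494 [319. 292.] 13318 [588.  -54.1 216.6] rect [584.2 -51.3] [69.3 63.7] 42.8
0.046 [250. 174.] 9338 [597.9  16.   46.3] rect [617.7  -4.9] [151.8 105. ] 81.1
0.046 [ 26. 183.] 971 [657.9 325.2  47.4] rect [659.1 336. ] [96.4 94. ] 82.9
```

View pics/w2.png

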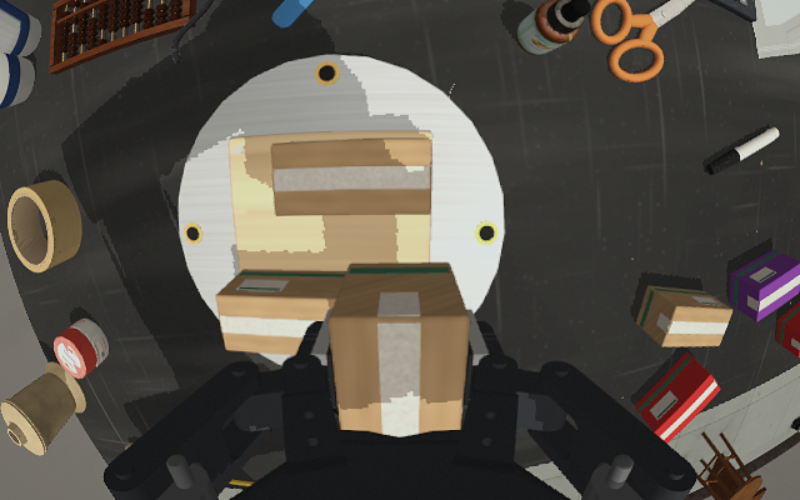

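The held carton sits straight between the fingers at (400,350) px, with laid carton 1 at (352,180). I'll measure the held carton in the tool frame.

```bash
cat >> h.py <<'E'
def held(f,o,r):
    P=cloud(f,True); q=(P-o['eef_pos'])@r   # tool frame
    m=(abs(q[...,1])<.019)&(q[...,2]<-.028)&(q[...,2]>-.055)&(q[...,0]>-.01)&(q[...,0]<.09)
    n,l,s,c=cv2.connectedComponentsWithStats(m.astype(np.uint8)); i=1+np.argmax(s[1:,4]); t=q[l==i]
    zt=np.median(t[:,2]); A=np.c_[t[:,:2],np.ones(len(t))]; k=np.linalg.lstsq(A,t[:,2],rcond=None)[0]
    print('top z(tool)',zt*1000,'slopes deg',np.degrees(k[:2]))
    ys=np.arange(-.017,.0171,.002); e=[t[(abs(t[:,1]-y)<.001),0].max() for y in ys]
    p=np.polyfit(ys,e,1); print('far end x',p[1]*1000,'skew deg',np.degrees(p[0]),np.round(np.array(e)*1000,1))
E
python3 - <<'E'
from h import *
o,r=pose();f=grab('wrist');held(f,o,r)
P=cloud(f,True)
q=(P-o['eef_pos'])@r
m=(abs(q[...,2]+.045)<.012)&(abs(q[...,0]-.015)<.008)&(abs(q[...,1])<.04)
print('y edges',np.percentile(q[m][:,1]*1000,[0.5,2,50,98,99.5]))
E
```

```text
t 7.1833 tcp [580.9 -53.  177.4] phi -9.38 z [ 7.e-04  3.e-04 -1.e+00] q [ 0.24  0.25 -0.27 -0.   -1.05  1.16] w 0.04336755250307824 50.87540924549103 F [-0.8  0.1 -0.4]
top z(tool) -38.970454384213326 slopes deg [ 5.73041956 -0.27161843]
far end x 24.555318824901455 skew deg 0.8670216172480315 [24.1 24.3 24.4 24.2 24.4 24.4 24.7 24.6 24.6 24.6 24.6 24.7 24.6 24.9
 24.9 24.6 24.6 24.7]
y edges [-37.75717399 -33.82292331   0.21357479  34.32989671  37.98303795]
```

```bash
python3 - <<'E'
from h import *
for k in range(5):
    o,r=pose();f=grab('wrist')
    c=f['R'][0]; print('cam x angle',np.degrees(np.arctan2(c[1],c[0])))
P=cloud(f,True);q=(P-o['eef_pos'])@r
m=(abs(q[...,1])<.016)&(q[...,2]<-.034)&(q[...,2]>-.055)&(q[...,0]>-.03)&(q[...,0]<.022)
t=q[m];A=np.c_[t[:,:2],np.ones(len(t))]; k=np.linalg.lstsq(A,t[:,2],rcond=None)[0];print(np.degrees(k[:2]),k[2]*1000,len(t),t[:,0].min())
for a in np.arange(-.03,.024,.005):
    s=t[abs(t[:,0]-a)<.0025]; print(round(a*1000),len(s),np.median(s[:,2])*1000 if len(s) else 0)
E
```

```text
t 7.2333 tcp [580.9 -53.  177.3] phi -9.38 z [ 6.e-04  3.e-04 -1.e+00] q [ 0.24  0.25 -0.27 -0.   -1.05  1.16] w 0.043498951001448766 50.87591528892517 F [ 0.8 -0.9 -0.7]
cam x angle -99.39651341121522
t 7.2833 tcp [580.9 -53.  177.2] phi -9.34 z [ 5.e-04  2.e-04 -1.e+00] q [ 0.24  0.25 -0.27 -0.   -1.05  1.16] w 0.043677997174994904 50.87548792362213 F [-0.1 -0.5 -1.3]
cam x angle -99.3617945021614
t 7.3333 tcp [580.9 -53.  177.1] phi -9.3 z [ 3.e-04  1.e-04 -1.e+00] q [ 0.24  0.25 -0.27 -0.   -1.05  1.16] w 0.04365582737548532 50.874881744384766 F [ 0.4  0.3 -0.5]
cam x angle -99.32162468321937
t 7.3833 tcp [580.9 -53.  177. ] phi -9.26 z [ 2.e-04  1.e-04 -1.e+00] q [ 0.24  0.25 -0.27 -0.   -1.05  1.17] w 0.04341777901829751 50.87497651576996 F [ 0.1 -0.6 -0.7]
cam x angle -99.28595609777406
t 7.4333 tcp [580.9 -53.  177. ] phi -9.24 z [ 1.e-04  1.e-04 -1.e+00] q [ 0.24  0.25 -0.27 -0.   -1.05  1.17] w 0.04303897986164738 50.875659584999084 F [ 0.4 -0.1 -1.5]
cam x angle -99.25701036114603
[-0.00069665 -0.15733123] -39.11269067572433 6829 -0.02567340572552323
-30 0 0
-25 127 -39.011061569960184
-20 557 -39.12686625687058
-15 619 -39.14525499018828
-10 661 -39.13208797839631
-5 706 -39.13183529399196
0 736 -39.09810237710167
5 805 -39.152618737744284
10 851 -39.10463871621986
15 891 -39.14372440063286
20 876 -39.10179980277521
```

Call:
{"fn": "apply_moves", "kwargs": {"steps": "0.0063 -0.011 0.05 0 0 0 0.3;0 0 0.05 0 0 0 0.3;0 0 0.043 0 0 0 0.3;0 0 0 0 0 0 0.3;0 0 0 0 0 0 0.3;0 0 0 0 0 0 0.3"}}

```text
time: 7.98
eef_pos: [0.5848, -0.0491, 0.1207]
eef_rot: [0.997, -0.08, 0.001, 0.0]
ft_force: [1.4, -0.1, -0.2]
width: 0.0435
grip_force: 50.9
```

```bash
python3 - <<'E'
from h import *
o,r=pose();f=grab('wrist');P=cloud(f,True);held(f,o,r)
c=np.array([.594,-.0011]);a=np.radians(-9.2);S=np.array([[np.cos(a),-np.sin(a)],[np.sin(a),np.cos(a)]])
print('tool slab',(o['eef_pos'][:2]-c)@S*1000)
rects(P,[(.1,.004),(.046,.003)],500)
E
```

```text
t 7.9833 tcp [584.8 -49.1 120.7] phi -9.14 z [ 1.1e-03 -2.0e-04 -1.0e+00] q [ 0.25  0.31 -0.33  0.   -0.93  1.16] w 0.04350967788196556 50.93594670295715 F [ 1.4 -0.1 -0.2]
top z(tool) -38.94165793409714 slopes deg [ 5.8874538  -0.13019539]
far end x 24.498432773426956 skew deg 0.525502352261061 [24.1 24.3 24.5 24.3 24.3 24.4 24.6 24.5 24.6 24.6 24.5 24.9 24.5 24.7
 24.4 24.4 24.7 24.5]
tool slab [ -1.42113552 -48.8410445 ]
0.1 [278. 158.] 13150 [638.3 -35.8 100.4] rect [637.5 -32.7] [95.1 44.8] 81.3
0.1 [185. 285.] 1863 [567.4  48.3 100.2] rect [568.1  44.3] [30.7 76.2] 10.5
0.046 [225. 186.] 10045 [602.9  30.9  46.3] rect [616.3  -4.8] [152.4 106.6] 80.8
0.046 [  9. 206.] 529 [643.5 299.4  47.3] rect [644.5 313.5] [41.5 91.4] 55.8
```

Call:
{"fn": "apply_moves", "kwargs": {"steps": "-0.0018 0 0.04 0 0 0 0.3;0 0 0.04 0 0 0 0.3;0 0 0.03 0 0 0 0.3;0 0 0.02 0 0 0 0.3;0 0 0.012 0 0 0 0.3;0 0 0.006 0 0 0 0.3;0 0 0 0 0 0 0.3;0 0 0 0 0 0 0.3"}}

```text
time: 8.7
eef_pos: [0.5841, -0.0488, 0.0614]
eef_rot: [0.997, -0.08, 0.001, -0.0]
ft_force: [0.4, 1.0, -0.1]
width: 0.044
grip_force: 51.0
```

```bash
python3 - <<'E'
from h import *
pose()
E
```

```text
t 8.7 tcp [584.1 -48.8  61.4] phi -9.14 z [ 1.5e-03  2.0e-04 -1.0e+00] q [ 0.25  0.38 -0.4   0.   -0.8   1.16] w 0.04403039595761617 50.99387347698212 F [ 0.4  1.  -0.1]
```

Call:
{"fn": "apply_moves", "kwargs": {"steps": "0 0 0.001 0 0 0 0.3;0 0 0 0 0 0 0.7;0 0 0 0 0 0 0.7;0 0 0 0 0 0 0.7;0 0 0 0 0 0 0.7;0 0 -0.05 0 0 0 0.7;0 0 -0.1 0 0 0 0.7;0 0 -0.1 0 0 0 0.7;0 0 -0.1 0 0 0 0.7;-0.1 0 -0.05 0 0 0 1"}}

```text
time: 9.53
eef_pos: [0.5526, -0.0432, 0.2236]
eef_rot: [0.997, -0.079, 0.004, 0.0]
ft_force: [1.5, 1.9, 1.7]
width: 0.07
grip_force: 0.0
```

Call:
{"fn": "apply_moves", "kwargs": {"steps": "-0.1 0 -0.05 0 0 0 1;0 0 -0.05 0 0 0 1;0 0 0 0 0 0 1"}}

```text
time: 9.78
eef_pos: [0.51, -0.037, 0.2623]
eef_rot: [0.997, -0.079, 0.004, -0.001]
ft_force: [1.1, 0.6, 1.4]
width: 0.0855
grip_force: 0.0
```

```bash
cat >> h.py <<'E'
C=np.array([594.,-1.1]);a=np.radians(-9.2);S=np.array([[np.cos(a),-np.sin(a)],[np.sin(a),np.cos(a)]])
def layer(P,reg=None):
    q=(P[...,:2]*1000-C)@S
    m=(abs(P[...,2]-.1)<.004)&(abs(q)<95).all(-1)
    n,l,s,c=cv2.connectedComponentsWithStats(m.astype(np.uint8))
    for i in range(1,n):
        if s[i,4]<300: continue
        r=cv2.minAreaRect(q[l==i].astype(np.float32)); print('slab frame',np.round(r[0],1),np.round(r[1],1),round(r[2],1),'z',np.median(P[l==i][:,2]))
    return q
E
python3 - <<'E'
from h import *
pose();f=grab('wrist');P=cloud(f,True);layer(P);save(f,'w3.png',sc=1.25)
rects(P,[(.054,.004),(.114,.004),(.046,.003)],500)
E
```

```text
t 9.7833 tcp [510.  -37.  262.3] phi -9.06 z [ 0.0073  0.001  -1.    ] q [ 0.31  0.06 -0.3   0.   -1.2   1.1 ] w 0.08554353913803352 0.0 F [1.1 0.6 1.4]
slab frame [ 48.3 -24.2] [44.7 94.6] 0.4 z 0.10036887682965001
slab frame [-25.6 -49. ] [94.  44.3] 0.7 z 0.10033264545404846
slab frame [-49.   24.3] [95.3 44.8] 89.5 z 0.1002934400172152
0.054 [593. 173.] 676 [ 459.4 -464.4   54.1] rect [ 458.2 -468.2] [44.7 67.6] 10.2
0.054 [535. 187.] 1451 [ 453.  -332.2   54.2] rect [ 451.5 -337.3] [95.1 44.2] 74.6
0.054 [ 79. 220.] 512 [508.3 342.3  50.8] rect [507.9 344.5] [52.8 56.4] 4.7
0.054 [537. 259.] 1102 [ 334.6 -352.6   54.1] rect [ 333.5 -354.5] [46.7 94.8] 42.0
0.114 [273. 229.] 569 [476.6  16.9 114. ] rect [476.   17.5] [28.  28.1] 68.1
0.046 [250. 100.] 5022 [607.   32.7  46.4] rect [611.5  22.2] [100.4 123.1] 80.1
0.046 [ 62. 125.] 837 [658.  328.2  47.5] rect [658.8 336.6] [95.9 94.4] 60.3
```

View pics/w3.png

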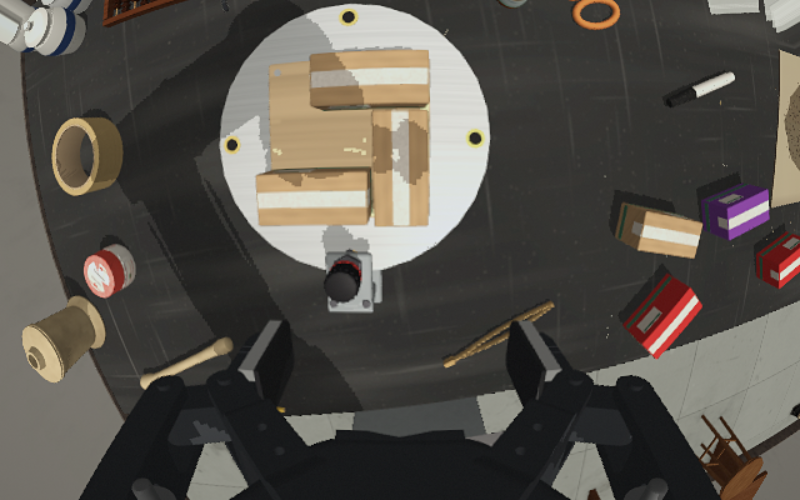

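Carton A sits at (-25.6,-49) mm in slab axes and is square to it (in the image at (401,168)). The laid ones are unmoved and the knob is at (343,283). Next is carton B at (655,230) px.

Call:
{"fn": "apply_moves", "kwargs": {"steps": "-0.0026 0.089 0 0 0 0 1;-0.0026 0.089 0 0 0 0 1;-0.0026 0.089 0 0 0 0 1;-0.0026 0.089 0 0 0 0 1;-0.0026 0.089 0 0 0 0 1;-0.0026 0.089 0 0 0 0 1;-0.0026 0.089 0 0 0 0 1;-0.0026 0.089 0 0 0 0 1;0 0 0.02 0 0 0.038 1;0 0 0.02 0 0 0.038 1"}}

```text
time: 10.67
eef_pos: [0.4555, -0.319, 0.24]
eef_rot: [0.979, -0.202, -0.001, -0.0]
ft_force: [1.5, 0.8, -0.4]
width: 0.0854
grip_force: 0.0
```

Call:
{"fn": "apply_moves", "kwargs": {"steps": "0 0 0.02 0 0 0.038 1;0 0 0.02 0 0 0.038 1;0 0 0.02 0 0 0.038 1;0 0 0.02 0 0 0.038 1;0 0 0.02 0 0 0.038 1;0 0 0.02 0 0 0.038 1;0 0 0.02 0 0 0.038 1;0 0 0.02 0 0 0.038 1;0 0 0.02 0 0 0.038 1;0 0 0.02 0 0 0.038 1"}}

```text
time: 11.5
eef_pos: [0.456, -0.3169, 0.1599]
eef_rot: [-0.697, 0.717, 0.001, -0.0]
ft_force: [-0.1, 0.3, -0.4]
width: 0.0854
grip_force: 0.0
```

Call:
{"fn": "apply_moves", "kwargs": {"steps": "0 0 0 0 0 0.038 1;0 0 0 0 0 0.038 1;0 0 0 0 0 0 1;0 0 0 0 0 0 1"}}

```text
time: 11.83
eef_pos: [0.4561, -0.3169, 0.1606]
eef_rot: [-0.611, 0.792, 0.001, -0.0]
ft_force: [0.1, 0.7, 0.3]
width: 0.0854
grip_force: 0.0
```

```bash
python3 - <<'E'
from h import *
pose();f=grab('wrist');P=cloud(f,True);rects(P,[(.054,.004)],500)
E
```

```text
t 11.8333 tcp [ 456.1 -316.9  160.6] phi -104.71 z [-1.3e-03  5.0e-04 -1.0e+00] q [-0.25  0.22 -0.35 -0.   -1.   -0.  ] w 0.08544271950883113 0.0 F [0.1 0.7 0.3]
0.054 [270.  31.] 3702 [ 458.7 -464.6   54.4] rect [ 457.9 -470. ] [44.6 67.9] 10.4
0.054 [444. 122.] 5036 [ 336.6 -358.3   54.3] rect [ 333.  -355.5] [45.  95.2] 41.5
0.054 [319. 173.] 5773 [ 450.5 -341.4   54.4] rect [ 450.7 -338.4] [93.7 44.8] 74.9
```

Call:
{"fn": "apply_moves", "kwargs": {"steps": "0.0008 0 0.08 0 0 0.002 1;0 0 0.08 0 0 0 1;0 0 0.08 0 0 0 1;0 0 0.07 0 0 0 1;0 0 0.04 0 0 0 1;0 0 0.014 0 0 0 1;0 0 0 0 0 0 1;0 0 0 0 0 0 0.3;0 0 0 0 0 0 0.3;0 0 0 0 0 0 0.3", "newtons": 50}}

```text
time: 12.72
eef_pos: [0.4573, -0.3176, 0.0172]
eef_rot: [-0.607, 0.795, -0.001, 0.001]
ft_force: [-0.2, -0.3, -0.4]
width: 0.0515
grip_force: 0.0
```

Call:
{"fn": "apply_moves", "kwargs": {"steps": "0 0 0 0 0 0 0.3;0 0 0 0 0 0 0.3;0 0 0 0 0 0 0.3;0 0 0 0 0 0 0.3"}}

```text
time: 13.05
eef_pos: [0.4572, -0.3176, 0.0173]
eef_rot: [-0.607, 0.795, -0.001, 0.001]
ft_force: [-0.0, 0.9, 7.2]
width: 0.0434
grip_force: 51.7
```

```bash
python3 - <<'E'
from h import *
pose()
E
```

```text
t 13.05 tcp [ 457.2 -317.6   17.3] phi -105.23 z [ 2.4e-03 -9.0e-04 -1.0e+00] q [-0.26  0.4  -0.5   0.   -0.67 -0.01] w 0.04336469954611832 51.704387068748474 F [-0.   0.9  7.2]
```

Call:
{"fn": "apply_moves", "kwargs": {"steps": "0 0 -0.04 0 0 0 0.3;0 0 -0.1 0 0 0 0.3;0 0 -0.1 0 0 0 0.3;0 0 -0.1 0 0 0 0.3;0 0 -0.09 0 0 0 0.3;-0.0976 -0.0115 0 0 0 0 0.3;-0.0976 -0.0115 0 0 0 0 0.3;-0.0976 -0.0115 0 0 0 0 0.3;-0.0976 -0.0115 0 0 0 0 0.3;-0.0976 -0.0115 0 0 0 0 0.3"}}

```text
time: 13.88
eef_pos: [0.5299, -0.1333, 0.1884]
eef_rot: [-0.607, 0.795, -0.0, 0.001]
ft_force: [1.1, -0.1, -1.9]
width: 0.0437
grip_force: 51.7
```

Call:
{"fn": "apply_moves", "kwargs": {"steps": "-0.0976 -0.0115 0 0 0 0 0.3;-0.0976 -0.0115 0 0 0 0 0.3;-0.0976 -0.0115 0 0 0 0 0.3;-0.0976 -0.0115 0 0 0 0 0.3;-0.0976 -0.0115 0 0 0 0 0.3;0 0 0 0 0 -0.0381 0.3;0 0 0 0 0 -0.0381 0.3;0 0 0 0 0 -0.0381 0.3;0 0 0 0 0 -0.0381 0.3;0 0 0 0 0 -0.0381 0.3"}}

```text
time: 14.72
eef_pos: [0.603, 0.0475, 0.1879]
eef_rot: [0.816, -0.578, -0.0, -0.0]
ft_force: [1.1, -0.6, -1.3]
width: 0.0433
grip_force: 51.6
```

Call:
{"fn": "apply_moves", "kwargs": {"steps": "0 0 0 0 0 -0.0381 0.3;0 0 0 0 0 -0.0381 0.3;0 0 0 0 0 -0.0381 0.3;0 0 0 0 0 -0.0381 0.3;0 0 0 0 0 -0.0381 0.3;0 0 0 0 0 -0.0381 0.3;0 0 0 0 0 -0.0381 0.3;0 0 0 0 0 -0.0381 0.3;0 0 0 0 0 -0.0381 0.3;0 0 0 0 0 0 0.3"}}

```text
time: 15.55
eef_pos: [0.603, 0.0472, 0.1879]
eef_rot: [0.997, -0.078, -0.0, -0.0]
ft_force: [0.5, -0.2, -2.1]
width: 0.0435
grip_force: 51.5
```

Call:
{"fn": "apply_moves", "kwargs": {"steps": "0 0 0 0 0 0 0.3;0 0 0 0 0 0 0.3;0 0 0 0 0 0 0.3;0 0 0 0 0 0 0.3"}}

```text
time: 15.88
eef_pos: [0.6033, 0.0473, 0.1878]
eef_rot: [0.997, -0.082, 0.0, -0.0]
ft_force: [-0.3, 0.1, -2.1]
width: 0.0435
grip_force: 51.5
```

```bash
python3 - <<'E'
from h import *
o,r=pose();f=grab('wrist');P=cloud(f,True);layer(P);held(f,o,r);print('tool slab',(o['eef_pos'][:2]*1000-C)@S)
E
```

```text
t 15.8833 tcp [603.3  47.3 187.8] phi -9.36 z [ 0.e+00  1.e-04 -1.e+00] q [ 0.4   0.28 -0.21 -0.   -1.08  1.01] w 0.04354241961441765 51.529802083969116 F [-0.3  0.1 -2.1]
slab frame [ 48.4 -24.5] [44.4 94.6] 0.8 z 0.10033142202773013
slab frame [-25.6 -49.1] [95.4 44.8] 1.0 z 0.10026905350027054
slab frame [-43.6 -10.5] [25.1 34.3] 89.6 z 0.1001424019937078
top z(tool) -37.04754300450314 slopes deg [ 0.28346767 -0.09447809]
far end x 68.17831713742491 skew deg -0.05401856686071786 [68.2 68.2 68.2 68.2 68.1 68.1 68.2 68.2 68.2 68.2 68.2 68.2 68.2 68.1
 68.1 68.2 68.2 68.2]
tool slab [ 1.49502971 49.23738438]
```

Call:
{"fn": "apply_moves", "kwargs": {"steps": "0.0045 0.0005 0.05 0 0 -0.0015 0.3;0 0 0.05 0 0 0 0.3;0 0 0.05 0 0 0 0.3;0 0 0 0 0 0 0.3;0 0 0 0 0 0 0.3"}}

```text
time: 16.35
eef_pos: [0.6046, 0.0465, 0.1271]
eef_rot: [0.997, -0.079, -0.001, 0.001]
ft_force: [0.1, -0.6, -0.8]
width: 0.0434
grip_force: 51.4
```

```bash
python3 - <<'E'
from h import *
o,r=pose();f=grab('wrist');P=cloud(f,True);layer(P);held(f,o,r);print('tool slab',(o['eef_pos'][:2]*1000-C)@S)
E
```

```text
t 16.35 tcp [604.6  46.5 127.1] phi -9.01 z [-0.0022 -0.0011 -1.    ] q [ 0.4   0.33 -0.28  0.   -0.96  1.01] w 0.043381228118551225 51.43977999687195 F [ 0.1 -0.6 -0.8]
slab frame [ 48.4 -24.7] [44.3 93.6] 0.9 z 0.10032177736779171
slab frame [-17.  -48.8] [78.2 44.9] 0.7 z 0.10023037508389189
top z(tool) -37.07395696608081 slopes deg [ 0.25113517 -0.08932172]
far end x 68.18743179816184 skew deg -0.18603403318574338 [68.3 68.3 68.2 68.2 68.2 68.1 68.2 68.2 68.2 68.2 68.2 68.2 68.2 68.1
 68.1 68.1 68.2 68.2]
tool slab [ 2.86522787 48.66197673]
```

Call:
{"fn": "apply_moves", "kwargs": {"steps": "0.001 -0.0008 0.04 0 0 0 0.3;0 0 0.04 0 0 0 0.3;0 0 0.035 0 0 0 0.3;0 0 0.02 0 0 0 0.3;0 0 0.014 0 0 0 0.3;0 0 0.008 0 0 0 0.3;0 0 0 0 0 0 0.3;0 0 0 0 0 0 0.3"}}

```text
time: 17.07
eef_pos: [0.6061, 0.0471, 0.0658]
eef_rot: [0.997, -0.078, 0.001, -0.0]
ft_force: [0.2, -0.6, -1.5]
width: 0.0437
grip_force: 51.5
```

```bash
python3 - <<'E'
from h import *
o,r=pose();print('tool slab',(o['eef_pos'][:2]*1000-C)@S)
E
```

```text
t 17.0667 tcp [606.1  47.1  65.8] phi -8.97 z [ 1.1e-03  2.0e-04 -1.0e+00] q [ 0.4   0.4  -0.34  0.   -0.83  1.02] w 0.04371995093532882 51.487560868263245 F [ 0.2 -0.6 -1.5]
tool slab [ 4.27342577 49.54678806]
```

Call:
{"fn": "apply_moves", "kwargs": {"steps": "-0.0025 0.001 0 0 0 0 0.3;0 0 0.003 0 0 0 0.3;0 0 0.003 0 0 0 0.3;0 0 0 0 0 0 0.3;0 0 0 0 0 0 0.3"}}

```text
time: 17.48
eef_pos: [0.6051, 0.0468, 0.0633]
eef_rot: [0.997, -0.078, 0.001, -0.0]
ft_force: [-0.5, -1.2, 4.1]
width: 0.0437
grip_force: 51.9
```

```bash
python3 - <<'E'
from h import *
o,r=pose();print('tool slab',(o['eef_pos'][:2]*1000-C)@S)
E
```

```text
t 17.4833 tcp [605.1  46.8  63.3] phi -8.97 z [ 1.3e-03  2.0e-04 -1.0e+00] q [ 0.4   0.4  -0.35  0.   -0.82  1.01] w 0.043732419863433306 51.939661502838135 F [-0.5 -1.2  4.1]
tool slab [ 3.27690912 49.09276627]
```

Call:
{"fn": "apply_moves", "kwargs": {"steps": "0 0 0 0 0 0 0.7;0 0 0 0 0 0 0.7;0 0 0 0 0 0 0.7;0 0 0 0 0 0 0.7;0 0 -0.05 0 0 0 0.7;0 0 -0.1 0 0 0 0.7;0 0 -0.1 0 0 0 0.7;0 0 -0.1 0 0 0 0.7;0 0 -0.1 0 0 0 0.7;-0.09 0.032 0 0 0 0 0.7"}}

```text
time: 18.32
eef_pos: [0.5758, 0.0416, 0.2517]
eef_rot: [0.997, -0.077, 0.008, -0.002]
ft_force: [2.4, 1.0, 4.0]
width: 0.0599
grip_force: 0.0
```

Call:
{"fn": "apply_moves", "kwargs": {"steps": "-0.09 0.032 0 0 0 0 0.7;-0.09 0.032 0 0 0 0 0.7;0 0 0 0 0 0 0.7;0 0 0 0 0 0 0.7"}}

```text
time: 18.65
eef_pos: [0.4904, 0.0253, 0.2435]
eef_rot: [0.997, -0.078, 0.001, -0.001]
ft_force: [0.3, 0.2, 0.6]
width: 0.0598
grip_force: 0.0
```

```bash
python3 - <<'E'
from h import *
pose();f=grab('wrist');P=cloud(f,True);layer(P);save(f,'w4.png',sc=1.25)
rects(P,[(.114,.004),(.065,.003)],200)
E
```

```text
t 18.65 tcp [490.4  25.3 243.5] phi -8.95 z [ 0.0018  0.001  -1.    ] q [ 0.45  0.04 -0.36 -0.   -1.16  0.96] w 0.059754783684380336 0.0 F [0.3 0.2 0.6]
slab frame [24.5 48.7] [94.6 44.2] 0.3 z 0.1003728167234846
slab frame [ 48.  -24.8] [44.9 94.4] 0.8 z 0.10037113355647735
slab frame [-25.2 -49.2] [94.5 45. ] 0.8 z 0.10029890348719915
slab frame [-49.   24.3] [95.2 44.1] 89.8 z 0.10034400818493197
0.114 [330. 207.] 721 [476.6  17.7 114. ] rect [475.7  18.3] [28.6 29.8] 18.2
0.114 [ 47. 276.] 401 [432.1 439.3 113.4] rect [431.4 436.7] [76.2 26.6] 0.4
0.065 [327. 209.] 1048 [451.1  25.4  65.1] rect [460.3  19.9] [43.7 60. ] 81.2
```

View pics/w4.png

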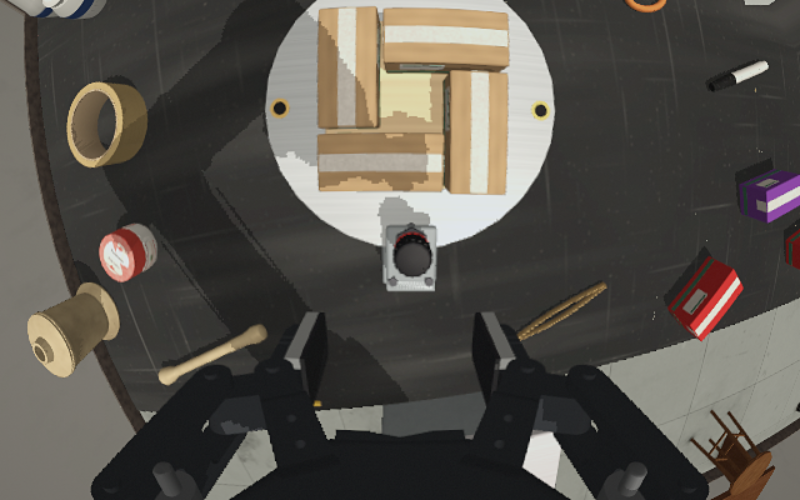

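All four cartons interlock, within about 1 mm of nominal and square to the slab. The knob is at (412,258) px, which is (476,18) mm, matching the expected 120 mm from the axis. Next is the grasp on the knob.

Call:
{"fn": "apply_moves", "kwargs": {"steps": "-0.0327 0.0242 0 0 0 0 0.7;0 0 0.09 0 0 0 0.7;0 0 0.09 0 0 0 0.7;0 0 0.06 0 0 0 0.7;0 0 0 0 0 0 0.7;0 0 0 0 0 0 0.7"}}

```text
time: 19.2
eef_pos: [0.4777, 0.018, 0.1458]
eef_rot: [0.997, -0.078, -0.001, 0.001]
ft_force: [1.2, -0.4, 0.2]
width: 0.0601
grip_force: 0.0
```

```bash
python3 - <<'E'
from h import *
o,r=pose();f=grab('wrist');P=cloud(f,True);save(f,'w5.png',sc=1.25)
q=(P-o['eef_pos'])@r
m=(abs(P[...,2]-.114)<.004)&(abs(q[...,0])<.03)&(abs(q[...,1])<.03)
rects(P,[(.114,.004)],200,reg=abs(q[...,1])<.027)
t=q[m];print(len(t),np.percentile(t[:,:2]*1000,[1,50,99],axis=0))
E
```

```text
t 19.2 tcp [477.7  18.  145.8] phi -8.97 z [-0.0029 -0.0019 -1.    ] q [ 0.45  0.11 -0.53  0.   -0.93  0.96] w 0.060083035085430544 0.0 F [ 1.2 -0.4  0.2]
0.114 [320. 237.] 1566 [477.2  17.3 114. ] rect [476.   17.4] [29.1 27.4] 79.8
1567 [[-14.50454741 -12.92080971]
 [ -0.26791067   0.67703615]
 [ 11.78862399  13.87676319]]
```

View pics/w5.png

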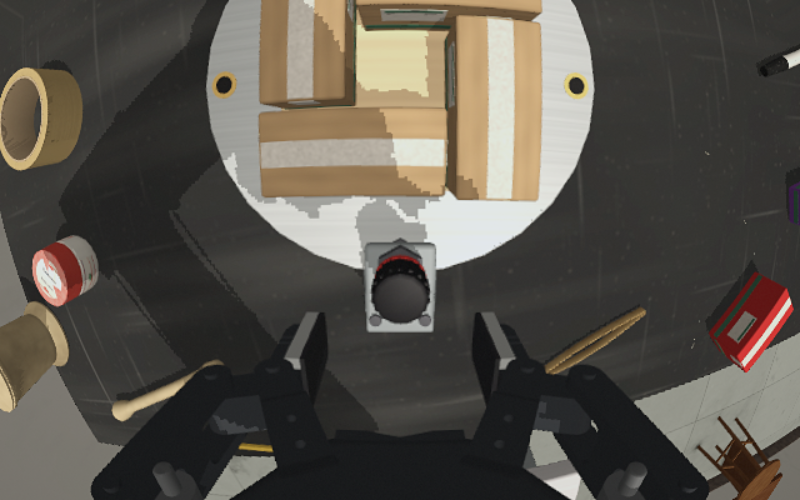

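The knob is centred between the fingers at (401,298) px, about 1.4 mm off in tool x. I descend and close.

Call:
{"fn": "apply_moves", "kwargs": {"steps": "-0.0035 0.0012 0.06 0 0 0 0.7;0 0 0.06 0 0 0 0.7;0 0 0.03 0 0 0 0.7;0 0 0.012 0 0 0 0.7;0 0 0 0 0 0 0.7;0 0 0 0 0 0 0.1;0 0 0 0 0 0 0.1;0 0 0 0 0 0 0.1;0 0 0 0 0 0 0.1;0 0 0 0 0 0 0.1", "newtons": 70}}

```text
time: 20.08
eef_pos: [0.477, 0.0178, 0.0835]
eef_rot: [0.997, -0.078, 0.001, -0.0]
ft_force: [-1.0, -1.9, 7.9]
width: 0.0271
grip_force: 68.4
```

Call:
{"fn": "apply_moves", "kwargs": {"steps": "0 0 0 0 0 0 0.1;0 0 0 0 0 0 0.1;0 0 0 0 0 0 0.1"}}

```text
time: 20.33
eef_pos: [0.477, 0.0178, 0.0835]
eef_rot: [0.997, -0.078, 0.001, -0.0]
ft_force: [-1.0, -2.5, 8.0]
width: 0.027
grip_force: 68.4
```

Call:
{"fn": "apply_moves", "kwargs": {"steps": "0 0 -0.008 0 0 0 0.1;0 0 -0.008 0 0 0 0.1;0 0 -0.008 0 0 0 0.1;0 0 -0.006 0 0 0 0.1;0 0 0 0 0 0 0.1;0 0 0 0 0 0 0.1"}}

```text
time: 20.83
eef_pos: [0.4769, 0.0178, 0.0943]
eef_rot: [0.997, -0.078, 0.001, -0.0]
ft_force: [6.4, -3.7, -9.0]
width: 0.0274
grip_force: 69.4
```

Call:
{"fn": "apply_moves", "kwargs": {"steps": "0 0 -0.005 0 0 0 0.1;0 0 -0.005 0 0 0 0.1;0 0 0 0 0 0 0.1;0 0 0 0 0 0 0.1"}}

```text
time: 21.17
eef_pos: [0.4768, 0.0178, 0.0981]
eef_rot: [0.997, -0.078, 0.001, -0.0]
ft_force: [6.4, -3.7, -10.7]
width: 0.0274
grip_force: 69.5
```

Call:
{"fn": "apply_moves", "kwargs": {"steps": "0 0 -0.003 0 0 0 0.1;0 0 -0.002 0 0 0 0.1;0 0 0 0 0 0 0.1;0 0 0 0 0 0 0.1"}}

```text
time: 21.5
eef_pos: [0.4768, 0.0178, 0.0997]
eef_rot: [0.997, -0.078, 0.001, -0.0]
ft_force: [7.9, -4.4, -14.4]
width: 0.0274
grip_force: 70.7
```

```bash
python3 - <<'E'
from h import *
pose()
E
```

```text
t 21.5 tcp [476.8  17.8  99.7] phi -8.98 z [ 1.5e-03  1.0e-04 -1.0e+00] q [ 0.45  0.17 -0.59  0.   -0.81  0.96] w 0.027357150608163613 70.6573498249054 F [  7.9  -4.4 -14.4]
```

Call:
{"fn": "apply_moves", "kwargs": {"steps": "0 0 -0.002 0 0 0 0.1;0 0 0 0 0 0 0.1;0 0 0 0 0 0 0.1"}}

```text
time: 21.75
eef_pos: [0.4767, 0.0178, 0.0998]
eef_rot: [0.997, -0.078, 0.001, -0.0]
ft_force: [11.7, -4.5, -22.3]
width: 0.0273
grip_force: 71.2
```

```bash
python3 - <<'E'
from h import *
o,r=pose();f=grab('wrist');P=cloud(f,True);layer(P);save(f,'w6.png',sc=1.25)
q=(P-o['eef_pos'])@r
m=(abs(q[...,0])<.012)&(abs(q[...,1])<.01)&(P[...,2]>.09)&(P[...,2]<.15)
print('knob top',np.percentile(P[m][:,2]*1000,[50,80,95]),m.sum())
P=cloud(grab('top'));rects(P,[(.1,.006)],150)
E
```

```text
t 21.75 tcp [476.7  17.8  99.8] phi -9.0 z [ 1.e-03  2.e-04 -1.e+00] q [ 0.45  0.17 -0.59  0.   -0.81  0.96] w 0.027294742569415192 71.16463422775269 F [ 11.7  -4.5 -22.3]
slab frame [-3.1 48.4] [44.5 40.3] 89.2 z 0.1003482572334053
slab frame [-27.7 -49.3] [90.8 44.6] 0.8 z 0.10032808121529849
slab frame [-49.   24.5] [95.  44.5] 89.5 z 0.10035896440573763
knob top [130.10052219 130.67811789 131.14624373] 2545
0.1 [271. 176.] 1048 [621.6  18.  100.5] rect [592.8  -1.2] [142.5 141. ] 80.0
0.1 [288. 191.] 381 [560.5 -46.2 100.3] rect [559.7 -45.6] [44.2 94. ] 81.6
```

View pics/w6.png

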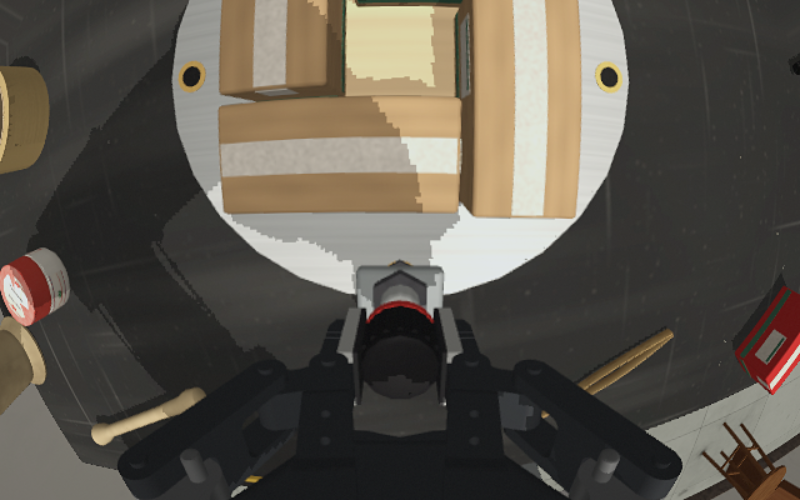

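The knob is held at (400,350) px with its top at 130 mm, a 16 mm lift. The force rises without further movement, so it is on its stop. The layer is intact.

```bash
python3 -c "
from h import *
pose();print(ticket.hand_in())"
```

```text
t 21.85 tcp [476.7  17.8  99.8] phi -9.0 z [ 1.e-03  2.e-04 -1.e+00] q [ 0.45  0.17 -0.59  0.   -0.81  0.96] w 0.02735160559496521 71.17159724235535 F [ 11.2  -4.4 -22.8]
the job is handed in; nothing more can be done
None
```

The job is handed in at 21.9 s: both loose cartons complete the pinwheel, each measured within about 1.5 mm of its place, and the arm is holding the plunger knob up at its 16 mm stop.

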